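# Turn the draining leaf over under the keg stand

### The arm

A 7-joint arm with a two-finger parallel gripper is mounted at the origin on the work surface. World frame = base frame: x ahead of the robot, y to its left, z up, the work surface at z = 0. Lengths are in m, angles in rad, forces in N, time in s.
With the tool pointing down it reaches from about 0.425 to 0.925 m from the base axis. Payload 6.8 kg.
Tool frame: the origin (TCP) lies on the centre line of the jaws, within the pads' length; the fingertips stand 11 mm ahead of it and the grasp point (between the pads) lies 8 mm behind it; z points along the fingers, y is the direction in which the jaws open and shut (so a half turn about z gives the same grasp; the last joint's range is limited). The gripper opens to 85 mm and grips with 20 to 120 N. Pads are 22 mm wide; open, the fingers measure 114 mm over their backs; the gripper's body (76 mm by 85 mm) begins 54 mm behind the grasp point. The pads swing forward as they close: fully open they stand 13 mm farther back than shut.
Start: joints at [-1.222, 0.477, 0.022, 1.555, -0.011, 1.109, -0.083], TCP at [0.298, 0.606, 0.242] pointing down, gripper open.
Joint ranges: [-2.96, 2.96], [-0.34, 2.1], [-1.41, 1.46], [0.24, 2.44], [-1.37, 4.51], [0.17, 1.92], [-2.96, 2.96]. Speed limits (rad/s): [2.39, 2.39, 3.14, 3.14, 3.14, 3.14, 3.14].

### API

Orientations are given as a unit quaternion [w, x, y, z].
In Python, from workcell import env gives the robot as it stands. The module is installed in compiled form; this text tells all that it offers. Calls block until the motion is done:
- env.movep(position, orientation): joint-space move of the TCP to a pose.
- env.movel(position, frame=None, max_speed=0.15): straight line of the TCP; frame=None keeps the orientation; max_speed is the mean speed in m/s.
- env.goto_joints(angles): joint-space move.
- env.move_gripper(opening, f_grip=None): finger opening in m; f_grip is the grip in N (None keeps the last); returns when the fingers have stopped.
- env.sleep(seconds).
- env.inverse_kinematics(position, orientation): joint angles nearest the present ones, or None.
- env.snapshot(name): name is "scene" or "side" or "wrist"; returns the picture (420x560x3 uint8, blue, green, red); there is no depth.
- env.get_calibration(name): a dict with "K" (3x3 intrinsics, pixels), "extrinsics" (4x4, takes a point from camera to world coordinates); the wrist camera has in their place "hand_eye" (4x4, takes a point from camera to tool coordinates, whose origin is the TCP and whose axes are the flange's). Camera axes: x right, y down, z forward; pixel columns grow to the right and rows downward; lengths in m; the calibration is good to about 2 mm. A picture is of the moment at which its call begins: read the wrist's pose just before it. get_calibration takes no time and is no camera call.
A pose or a line that the arm cannot do raises env.PlanningError and nothing moves.
- env.close_job(): hands the job in, once; it reports no verdict.
Trained networks look in the newest picture that a camera, given by its name, has taken for a name from the list of things; names that differ only in an ending like _2 or _b are one class to them, and where a whole thing is asked for, a point or a joint stands for the part that bears it (a point fixed in the world has none). Each returns a list of dicts, best first, with "conf" (0 to 1); they miss things now and then, are a little off and sometimes report something else, mostly with a low value. They report only what shows in the picture. A call takes as long as a camera call.
- env.masks_of(camera, target): "region" (420x560 bool, what is visible of it) and "bbox" ([left, top, right, bottom] as shares, 0 to 1, of the picture: columns of its width, rows of its height, round what is visible of it).
- env.landmark_of(camera, target): "xy" ([column, row] as shares, 0 to 1, of the picture: columns of its width, rows of its height: a listed point, or the origin of a listed thing).
Readings, each from a call of its own:
- env.read_t(): time.
- env.read_joint_pos(): joint angles.
- env.read_joint_vel(): joint speeds.
- env.read_joint_torque(): joint torques, N m.
- env.read_tcp_pos(): TCP position.
- env.read_ee_rot(): TCP orientation.
- env.read_force(): force on the tool from outside, world axes, zero at the start.
- env.read_torque(): the same for the moment, N m.
- env.read_grip_width(): finger opening in m.
Only numpy, scipy, OpenCV 4.12 (cv2) and the standard library are available. Lean on these libraries where they do the work, as an engineer would, in place of code of your own. Each camera call takes 0.05 s, during which the arm holds its last target. There are 200 camera calls.

### The job

Under the low stand that carries the keg there is a hinged wooden draining leaf that covers its drip pan, with a steel bar sticking out of the stand's right side (as the robot sees it). Take the bar and turn the leaf right over, so that it lies flat on the far side with its ribbed face up and the pan is free. Leave the leaf under the bottle stand as it is.

Things in the scene. Friction and masses are not known exactly. Their poses are not given: they have to be found in the camera images.
- keg_stand: Fixed low wooden stand, 240 (x) by 180 mm (y), that carries a small black keg on its side; open sides, a post at each corner, top board from 147 to 165 mm high. Origin: centre of underside, on the table; x away from robot, y to its left, z up; turned up to 10 degrees. Leaf hinge: along y at x 0, z 45 mm. Keg 120 mm across, 200 long, top at 300 mm; its brass tap reaches to x -132 mm.
- keg_leaf (a joint): Angle q (rad) of the dark wood leaf (80 x 120 x 8 mm): 0 flat on robot's side, 3.14 flat on far side (stops at both), starts 0 to 0.4; stays where left (stiff, 0.2 N m). Its steel bar, 12 mm thick, parallel to the hinge, sticks out of the stand's -y side from y -90 to -190 mm; bar axis at x = -65 cos q, z = 45 + 65 sin q (mm, stand frame). Upright it clears the top board by 17 mm.
- bottle_stand: The other stand, the same in shape, size and axes, with its own leaf and bar, but carrying two lying bottles (60 mm across, tops at 225 mm) instead of the keg. Fixed, about 0.4 m to the left or right of the keg stand. Origin: centre of its underside, on the table.
- bottle_leaf (a joint): Angle (rad) of the leaf under the bottle stand, measured like the other; starts 0 to 0.4. Not to be moved.

How it is judged:
By the outcome, as a careful person would: the job done as asked, in the order asked, and still so for the second after the job is handed in, with the robot touching nothing.
It also fails if it takes over 43 s, if anything falls off the work surface, if the arm or the gripper's body presses on something with over 40 N, if the wrist force passes 120 N, or if a joint passes its speed limit or range.

## Working session

There is one attempt and no reset: what is moved stays moved. The work goes in short steps, each a Python script; the robot and the scene stay as the last script left them, time stands still between calls to the robot, and variables do not carry over. Pictures are saved under pics/ and viewed, about 8 in all and at most 12, crops included, and the job is handed in when it is done.

```bash
mkdir -p pics
python3 - <<'E'
from workcell import env
import cv2,numpy as np
np.set_printoptions(precision=4,suppress=True)
for n in("scene","side"):
    im=env.snapshot(n);cv2.imwrite(f"pics/{n}0.png",im)
    c=env.get_calibration(n);print(n,c["K"],c["extrinsics"])
    for t in("keg_stand","keg_leaf","bottle_stand","bottle_leaf"):
        for d in env.landmark_of(n,t)[:2]: print(t,"lm",np.array(d["xy"])*[560,420],d["conf"])
        for d in env.masks_of(n,t)[:2]: print(t,"box",np.array(d["bbox"])*[560,420,560,420],d["conf"])
print(env.get_calibration("wrist"),env.read_t(),env.read_ee_rot())
E
```

```text
scene [[493.7266   0.     290.2605]
 [  0.     493.7266 215.0315]
 [  0.       0.       1.    ]] [[-0.2106  0.9265 -0.3119  0.7501]
 [ 0.9776  0.1991 -0.0687  0.1761]
 [-0.0016 -0.3194 -0.9476  0.72  ]
 [ 0.      0.      0.      1.    ]]
keg_stand box [299.488 123.984 544.6   372.498] 0.78Traceback (most recent call last):
  File "<stdin>", line 8, in <module>
ValueError: it knows: bottle_stand, keg_stand
```

Run:
```python
from workcell import env
import cv2,numpy as np
np.set_printoptions(precision=4,suppress=True)
for n in("scene","side"):
    im=env.snapshot(n);cv2.imwrite(f"pics/{n}0.png",im)
    c=env.get_calibration(n);print(n,c["K"],c["extrinsics"])
    for t in("keg_stand","keg_leaf","bottle_stand","bottle_leaf"):
      for f in (env.landmark_of,env.masks_of):
        try:
          for d in f(n,t)[:2]: print(t,np.array(d["xy"])*[560,420] if "xy" in d else np.array(d["bbox"])*[560,420,560,420],d["conf"])
        except ValueError as e: print(e)
print(env.get_calibration("wrist"),env.read_t(),env.read_ee_rot())
a=[cv2.imread(f"pics/{n}0.png") for n in("scene","side")]
```

```text
scene [[493.7266   0.     290.2605]
 [  0.     493.7266 215.0315]
 [  0.       0.       1.    ]] [[-0.2106  0.9265 -0.3119  0.7501]
 [ 0.9776  0.1991 -0.0687  0.1761]
 [-0.0016 -0.3194 -0.9476  0.72  ]
 [ 0.      0.      0.      1.    ]]
keg_stand [304.696 126.588 543.2   372.204] 0.74
it knows: bottle_stand, keg_stand
keg_leaf [299.096 191.184 376.88  216.3  ] 0.85
bottle_stand [ 58.016  66.192 255.808 296.814] 0.64
it knows: bottle_stand, keg_stand
bottle_leaf [ 69.608 129.99   95.088 140.7  ] 0.57
side [[418.3523   0.     278.608 ]
 [  0.     418.3523 201.9628]
 [  0.       0.       1.    ]] [[-0.6835  0.6884 -0.2428  0.6917]
 [ 0.73    0.6454 -0.225   0.2564]
 [ 0.0018 -0.331  -0.9436  0.6639]
 [ 0.      0.      0.      1.    ]]
keg_stand [215.208 159.894] 0.61
keg_stand [267.904 188.79  519.12  420.   ] 0.71
it knows: bottle_stand, keg_stand
keg_leaf [305.48  191.1   356.496 242.214] 0.65
bottle_stand [215.88  157.206] 0.93
bottle_stand [ 90.216  21.504 303.688 240.912] 0.65
it knows: bottle_stand, keg_stand
bottle_leaf [158.424  49.182 270.872 168.588] 0.54
bottle_leaf [305.984 192.906 356.608 240.492] 0.19
{'K': array([[344.1953,   0.    , 281.5471],
       [  0.    , 344.1953, 205.2115],
       [  0.    ,   0.    ,   1.    ]]), 'hand_eye': array([[ 0.0004, -0.9622, -0.2724,  0.068 ],
       [ 1.    ,  0.0004, -0.0003, -0.0003],
       [ 0.0004, -0.2724,  0.9622, -0.1313],
       [ 0.    ,  0.    ,  0.    ,  1.    ]])} 0.85 [-0.      0.2264  0.974   0.    ]
```

View pics/scene0.png

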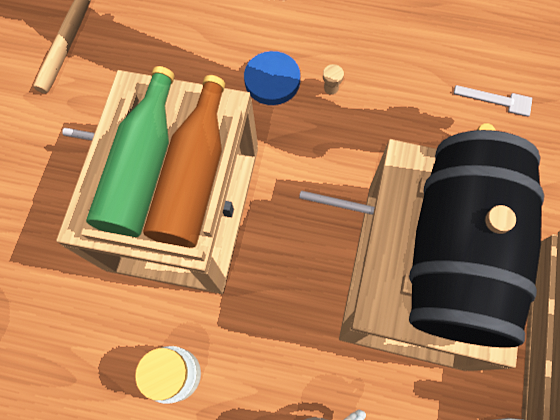

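View pics/side0.png

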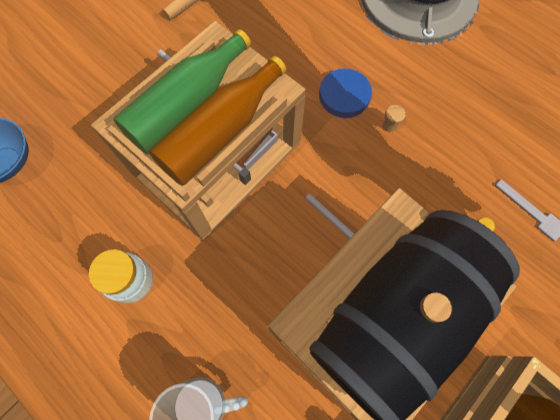

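```bash
cat > h.py <<'E'
from workcell import env
import cv2,numpy as np
np.set_printoptions(precision=4,suppress=True)
def ray(n,p):
    c=env.get_calibration(n);d=c["extrinsics"][:3,:3]@np.linalg.inv(c["K"])@[*p,1];return c["extrinsics"][:3,3],d
def atz(n,p,z):
    o,d=ray(n,p);return o+d*(z-o[2])/d[2]
def tri(ps):
    A=0;b=0
    for n,p in ps:
        o,d=ray(n,p);d=d/np.linalg.norm(d);P=np.eye(3)-np.outer(d,d);A=A+P;b=b+P@o
    return np.linalg.solve(A,b)
def proj(n,X):
    c=env.get_calibration(n);x=c["K"]@(np.linalg.inv(c["extrinsics"])@[*X,1])[:3];return x[:2]/x[2]
E
python3 - <<'E'
from h import *
for n,ps in {"scene":[(388,140),(343,340),(517,367)],"side":[(400,190),(270,328)],}.items():
    for p in ps: print(n,p,atz(n,p,.165))
print("bottle scene",[atz("scene",p,.165) for p in((118,71),(251,92),(58,241),(210,273))])
print("tip",tri([("scene",(301,195)),("side",(308,198))]))
out=[]
for n,(x,y,w,h) in {"scene":(280,120,130,130),"side":(280,170,150,130)}.items():
    out.append(cv2.resize(cv2.imread(f"pics/{n}0.png")[y:y+h,x:x+130],None,fx=3,fy=3,interpolation=2))
cv2.imwrite("pics/crop.png",np.hstack(out))
E
```

```text
scene (388, 140) [0.445  0.2344 0.165 ]
scene (343, 340) [0.6962 0.2225 0.165 ]
scene (517, 367) [0.6847 0.4102 0.165 ]
side (400, 190) [0.4455 0.2395 0.165 ]
side (270, 328) [0.6815 0.2346 0.165 ]
bottle scene [array([ 0.4195, -0.1281,  0.165 ]), array([0.4137, 0.0507, 0.165 ]), array([ 0.6556, -0.1224,  0.165 ]), array([0.6549, 0.0609, 0.165 ])]
tip [0.4922 0.1359 0.0363]
```

View pics/crop.png

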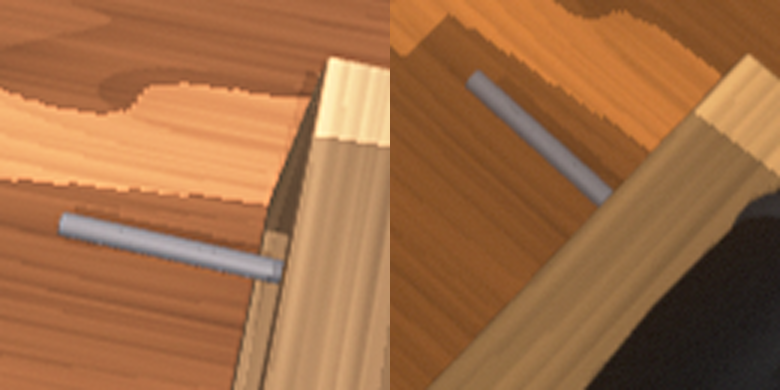

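```bash
cat >> h.py <<'E'
from scipy.spatial.transform import Rotation as R
def quat(yaw):  # tool down, tool x along stand -y
    a=-np.pi/4+yaw/2; return [0,np.cos(a),np.sin(a),0]
def wrist_ext():
    q=env.read_ee_rot();T=np.eye(4);T[:3,:3]=R.from_quat([q[1],q[2],q[3],q[0]]).as_matrix();T[:3,3]=env.read_tcp_pos()
    return T@env.get_calibration("wrist")["hand_eye"]
E
python3 - <<'E'
from h import *
q=quat(-.035)
p=env.read_tcp_pos()
env.movel([p[0],p[1],.43],max_speed=.3)
env.movep([.45,.16,.43],q)
env.movep([.51,.165,.30],q)
T=wrist_ext(); np.save("T1.npy",T)
im=env.snapshot("wrist");cv2.imwrite("pics/w1.png",im)
for t in("keg_leaf","keg_stand"):
    for d in env.masks_of("wrist",t)[:2]: print(t,np.array(d["bbox"])*[560,420,560,420],d["conf"])
print(env.read_tcp_pos(),env.read_joint_pos(),env.read_t(),env.read_force())
E
```

```text
keg_leaf [245.    143.682 311.584 266.784] 0.72
keg_stand [ 52.192 139.818 363.216 416.892] 0.97
[0.5106 0.1657 0.3023] [-0.5917  0.1899  0.1882  1.8259 -0.0397  1.1254  2.7173] 4.7083 [-0.0154 -0.3583  0.4976]
```

View pics/w1.png

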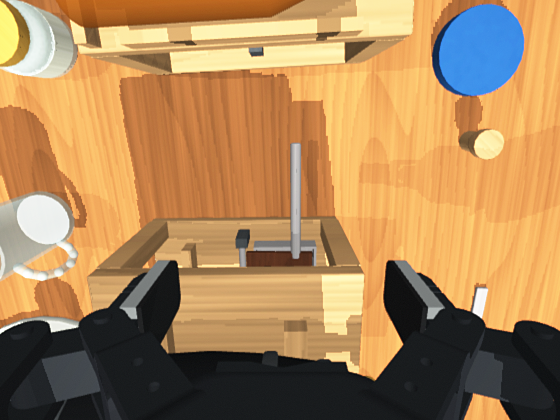

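```bash
cat > fit.py <<'E'
from h import *
from scipy.optimize import least_squares
T=np.load("T1.npy");Kw=env.get_calibration("wrist")["K"]
def pj(n,X):
    if n!="wrist": return proj(n,X)
    x=Kw@(np.linalg.inv(T)@[*X,1])[:3];return x[:2]/x[2]
for zc in(.147,.165):
    def f(v):
        x,y,a,q=v;c,s=np.cos(a),np.sin(a)
        W=lambda p:np.array([x+c*p[0]-s*p[1],y+s*p[0]+c*p[1],p[2]])
        tip=W((-.065*np.cos(q),-.19,.045+.065*np.sin(q)));bs=W((-.065*np.cos(q),-.11,.045+.065*np.sin(q)))
        r=[]
        r+=list(pj("wrist",W((.12,-.09,zc)))-[91,272])+list(pj("wrist",W((-.12,-.09,zc)))-[362,268])
        r+=list(pj("scene",W((-.12,-.09,.165)))-[390,139.5])+list(pj("side",W((-.12,-.09,.165)))-[400,188])
        r+=list(pj("wrist",tip)-[295.5,144])+list(pj("scene",tip)-[300.7,194.3])+list(pj("side",tip)-[307.5,196.5])
        r+=[pj("wrist",bs)[0]-296.]
        return np.array(r)
    s=least_squares(f,[.568,.323,-.03,.1],loss="soft_l1");print(zc,s.x,s.cost);print(f(s.x))
E
python3 fit.py
```

```text
0.147 [ 0.5638  0.325  -0.0191  0.0387] 8.68739248037939
[ 5.2644 -1.0655 -1.8327 -0.7382  0.6172 -1.1424  0.2102 -0.9399 -0.6138
  1.415   0.4122  0.6166  0.07   -0.1633 -0.7845]
0.165 [ 0.5675  0.321  -0.0491 -0.032 ] 17.795375206630986
[-8.2357  0.6634  1.4902  8.4304  0.3114 -0.3965 -0.4585 -0.4605  0.9524
 -0.6745 -0.5564  0.2766 -0.1315 -0.7358 -1.3395]
```

```bash
cat >> h.py <<'E'
S=dict(x=.5638,y=.325,a=-.0191)
def bar(q,ys=-.155,dz=-.008):
    x=-.065*np.cos(q);c,s=np.cos(S["a"]),np.sin(S["a"])
    return np.array([S["x"]+c*x-s*ys,S["y"]+s*x+c*ys,.045+.065*np.sin(q)+dz])
Q=quat(S["a"])
E
python3 - <<'E'
from h import *
for q in np.linspace(.04,np.pi,6): print(bar(q),env.inverse_kinematics(bar(q),Q))
p=bar(.04)
env.movep(p+[0,0,.12],Q)
env.move_gripper(.05)
env.movel(p,max_speed=.1)
print(env.read_tcp_pos(),p,env.read_force())
w=wrist_ext();np.save("T2.npy",w)
cv2.imwrite("pics/w2.png",env.snapshot("wrist"));cv2.imwrite("pics/s2.png",env.snapshot("scene"))
cv2.imwrite("pics/c2.png",np.hstack([cv2.resize(cv2.imread("pics/"+n),(400,300)) for n in("w2.png","s2.png")]))
print(env.read_t())
E
```

```text
[0.4959 0.1713 0.0396] [-0.554   0.527   0.1285  2.0673 -0.1228  0.5543  2.7843]
[0.5095 0.171  0.0769] [-0.5564  0.4784  0.1464  2.0244 -0.1118  0.6462  2.7857]
[0.5422 0.1704 0.0993] [-0.542   0.484   0.164   1.9415 -0.1149  0.7249  2.8121]
[0.5819 0.1696 0.0985] [-0.5193  0.5367  0.1766  1.8515 -0.1301  0.7645  2.8495]
[0.6137 0.169  0.0748] [-0.4997  0.611   0.1831  1.7868 -0.1526  0.7575  2.8845]
[0.6258 0.1688 0.037 ] [-0.4858  0.6793  0.1762  1.7694 -0.1702  0.7077  2.9042]
[0.4964 0.1715 0.0402] [0.4959 0.1713 0.0396] [-0.2271  0.5108  0.3918]
7.2167
```

View pics/c2.png

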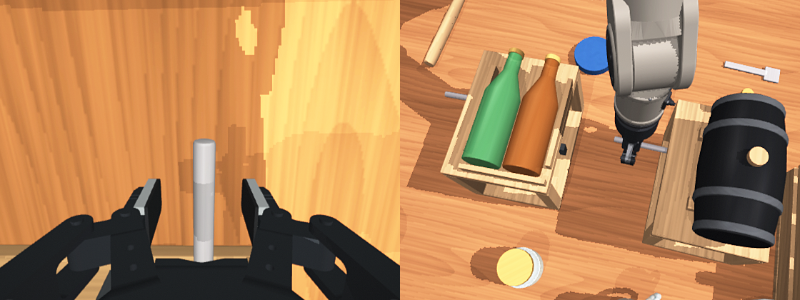

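Run:
```python
from h import *
env.move_gripper(0.0,30)
print("w",env.read_grip_width(),env.read_force())
for q in np.linspace(.04,np.pi/2,9)[1:]:
    env.movel(bar(q),max_speed=.06)
    f=env.read_force();print(round(q,2),f,env.read_grip_width(),round(env.read_t(),2))
    if np.linalg.norm(f)>45: break
cv2.imwrite("pics/w3.png",env.snapshot("wrist"));cv2.imwrite("pics/s3.png",env.snapshot("side"))
cv2.imwrite("pics/c3.png",np.hstack([cv2.resize(cv2.imread("pics/"+n),(400,300)) for n in("w3.png","s3.png")]))
print(env.read_tcp_pos(),env.read_joint_pos())
```

```text
w 0.010920380937051598 [-2.75    0.5329  1.9548]
0.23 [-5.7396  1.456   1.0823] 0.010832915542550165 8.0
0.42 [-8.1336  1.4285  2.4026] 0.010690164596377312 8.36
0.61 [-10.7366   1.4269   3.7052] 0.01066542862208097 8.72
0.81 [-15.2241   0.6616  10.4771] 0.0108773892705392 9.07
1.0 [-21.6314   0.5754  18.0212] 0.010353023645290319 9.43
1.19 [-19.0189  -1.2322  25.802 ] 0.010391381438676904 9.79
1.38 [-7.9043 -1.2504 11.793 ] 0.010531756728148987 10.15
1.57 [-3.2769  0.2737  6.3235] 0.01045124015403286 10.51
[0.5622 0.1698 0.1041] [-0.5156  0.5006  0.151   1.895  -0.1055  0.7512  2.816 ]
```

View pics/c3.png

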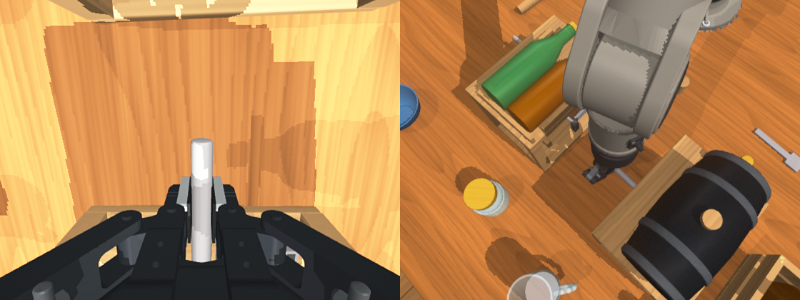

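Run:
```python
from h import *
for q in np.linspace(np.pi/2,np.pi,9)[1:]:
    env.movel(bar(q),max_speed=.06)
    f=env.read_force();print(round(q,2),f,env.read_grip_width(),round(env.read_t(),2))
    if np.linalg.norm(f)>45: break
p=env.read_tcp_pos()
if q>3.1 and np.linalg.norm(f)<30:
    env.movel(p+[0,0,-.004],max_speed=.03);print(env.read_force())
print(env.read_tcp_pos(),env.read_joint_pos())
np.save("T4.npy",wrist_ext())
cv2.imwrite("pics/w4.png",env.snapshot("wrist"));cv2.imwrite("pics/s4.png",env.snapshot("side"))
cv2.imwrite("pics/c4.png",np.hstack([cv2.resize(cv2.imread("pics/"+n),(400,300)) for n in("w4.png","s4.png")]))
```

```text
1.77 [-2.5301 -0.1448  5.3435] 0.01065053527237693 10.97
1.96 [ 0.573  -0.9298  1.0904] 0.011130913767261877 11.32
2.16 [ 0.5547 -1.8352 -0.2506] 0.010496542607928185 11.68
2.36 [-1.1098 -1.0978 -5.64  ] 0.010795469312082364 12.04
2.55 [-2.0702 -2.8763 -5.1672] 0.010960150487080066 12.4
2.75 [-1.5942 -1.8255 -3.781 ] 0.010829645504029735 12.76
2.95 [-2.4065 -3.     -4.631 ] 0.010856781071037488 13.12
3.14 [-8.6835 -3.5429  8.2168] 0.01095231022830066 13.47
[-14.368   -5.1704  24.6711]
[0.6253 0.1688 0.038 ] [-0.451   0.6735  0.1274  1.7681 -0.1232  0.7072  2.8648]
```

View pics/c4.png

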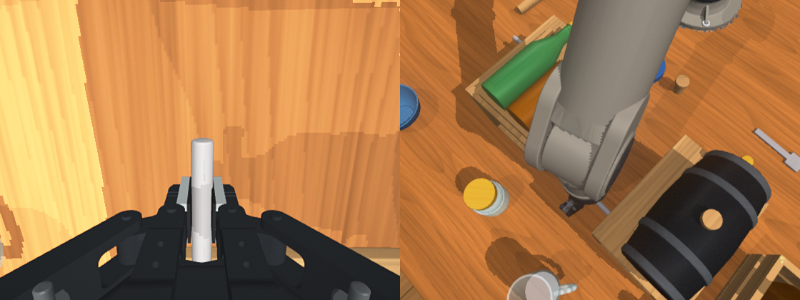

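Run:
```python
from h import *
env.move_gripper(.05)
p=bar(np.pi)
env.movel(p+[0,0,.06],max_speed=.12)
env.move_gripper(0.0); f0=env.read_force()
for z in np.arange(.074,.053,-.002):
    env.movel([*p[:2],z],max_speed=.05); f=env.read_force()-f0
    print(round(z,3),env.read_tcp_pos()[2],f[2])
    if f[2]>12: break
env.movel(p+[0,0,.25],max_speed=.2)
print(env.read_t())
T=wrist_ext();np.save("T1.npy",T)
cv2.imwrite("pics/w5.png",env.snapshot("wrist"))
K=env.get_calibration("wrist")["K"]
for q in(np.pi,np.pi-.1,np.pi-.25):
    for ys in(-.19,-.11):
        x=K@(np.linalg.inv(T)@[*bar(q,ys,0),1])[:3];print(q,ys,x[:2]/x[2])
```

```text
0.074 0.07375816830510915 -0.09873399778728481
0.072 0.07211780733040114 -0.6947666680164939
0.07 0.06989809245068043 -1.2757244080626189
0.068 0.06783588138504892 0.5369936214706712
0.066 0.06580942150654961 -0.8709687733980289
0.064 0.06383708927386386 -1.3190789619930183
0.062 0.062149329054613685 0.6423597094562244
0.06 0.06175580866171701 13.395273024823672
19.1333
3.141592653589793 -0.19 [281.0481 142.1929]
3.141592653589793 -0.11 [281.0456 213.821 ]
3.041592653589793 -0.19 [281.3634 142.779 ]
3.041592653589793 -0.11 [281.343  215.5424]
2.891592653589793 -0.19 [283.0391 143.6836]
2.891592653589793 -0.11 [282.921  218.1918]
```

View pics/w5.png

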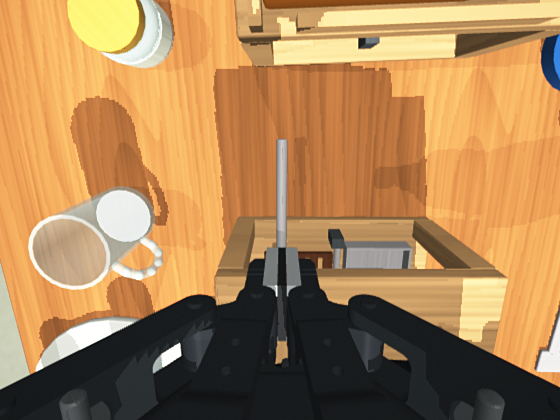

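```bash
python3 -c "
from h import *
env.close_job();print(env.read_t())"
```

```text
the job is handed in; nothing more can be done
the job is handed in; nothing more can be done
```

The keg leaf is turned right over and lies flat on the far side, and I handed the job in at about 19 s of the 43 s allowed. I gripped its steel bar lightly, carried it over the half-circle to the far stop, let go and backed off upwards.

- **Leaf at its stop:** a final light press (13 N) with the closed fingertips met the bar at 50.8 mm high. It should be at 51 mm when the leaf is fully over.
- **Last wrist picture:** it shows the bar where the fully turned position predicts it, the leaf on the far side and the pan uncovered. The gripper is clear of everything.
- **Ribbed face:** I did not make it out clearly, because the gripper and the top board hide most of the leaf.
- **Bottle stand:** the arm was never commanded to touch it or its leaf. I did not measure its leaf angle afterwards.
- **Forces:** the highest wrist force I read was about 32 N.
- **Disagreement:** in the fit of the stand's position, one corner was about 5 pixels off. The grasp and the stop contact agreed with the fit anyway.

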